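Latch the tea chest

TASK

Latch the wooden tea chest: take the steel loop by its upright pull tab, carry it forward over the twin-hook keeper on the lid and let it down into the gap behind the hooks, by feel, without jamming it or leaning hard on the keeper or lid. Then let go and push the lever back and down over centre until it lies flat, gently, so that the latch stays shut by itself with the lid drawn up against its seal. Leave the mug, sugar bowl and the two shakers alone.

Things in the scene. Friction and masses are not known exactly. Their poses are not given: they have to be found in the camera images.
- latch_pivot (a point): fixed axle of the lever, 16 mm above the top of the chest (plain wood, 286 x 180 mm, top 90 mm above the worktop, does not move). Axes are the chest's: x from the latch towards the keeper, y along the axle to the left, z up. All latch parts move in the x-z plane through this point
- keeper_seat (a point): nominal centre of the loop's bar when latched: 62 mm from the axle in x, 6 mm above the lid's top; chest axes, moves with the lid. The steel keeper is screwed on through slots: it sits up to 4.5 mm nearer or farther in x than this says, unmeasured, to be felt or seen. Two hooks 8 mm wide at y = -12 and 12 mm; posts 14 mm high, x = -8.5 to -2.5 mm; the 16 mm between them is free for the tab
- keeper_gap (a point): nominal middle of the keeper's gap at the height of the lid's top, 5.6 mm beyond keeper_seat in x; same axes, same unmeasured shift. The gap is 6.2 mm long in x, between the lips of the hooks (9 to 14 mm above the lid, overhanging the seat by 5 mm) and a flat-topped guard block behind, 14 mm long and 11 mm high. The bar goes in from above, then lies behind the posts under the lips
- loop_pull (a point): point on the loop's upright steel pull tab, 26 mm from the bar's centre along the tab (tab 9 mm wide in y, 12 mm in x, 38 mm tall from the bar). The tab leans 0.2 rad towards the lever from the normal of the loop's plane. x of this frame points from the loop's hinge to the bar. Pinch it across y; it turns between the fingers. Fingertips 12 mm or more above the bar clear the hooks
- loop_bar (a point): centre of the loop's cross bar (round, 5 mm thick, 44 mm long in y), 79.8 mm from the loop's hinge. Same axes as loop_pull. The loop turns easily on its hinge, with weak friction. Its side arms run at y = -22 and 22 mm
- loop_hinge (a point): hinge of the loop on the lever: 24 mm from the axle, on the line from the axle along the lever; it swings with the lever, so pulling the loop forward raises the lever. Axes as the lever's
- lever_end (a point): spot to push on the steel lever: on its outer face (the upper face when flat), 58 mm from the axle along the lever and 4 mm off the axle's line. Lever 28 mm wide, 4 mm thick, end 83 mm from the axle, its last 8 mm bent slightly outwards
- lever (a joint): lever angle, rad: 0 = flat, end pointing to chest -x, away from the keeper; 1.57 = upright; stop at 1.95. Light friction holds it. With the loop hooked it comes taut at about 0.6 to 1.3 and needs a push of about 1 to 7 N at its end down to about 0.15, where it passes centre and pulls itself flat
- lid (a joint): how far the lid has slid towards the latch, m (0 = relaxed). The seal pushes back with 3.5 N per mm, so it returns by itself unless latched; the closed latch holds it at about 2 to 11 mm
- mug_grey: grey stoneware mug, 70 mm wide, 90 mm high, left of the chest; bystander, origin under its centre
- sugar_bowl: white porcelain sugar bowl, 67 mm wide, 74 mm high, left of the chest; bystander, origin under its centre
- salt: glass shaker with grey cap, 44 mm wide, 90 mm high, right of the chest; bystander, origin under its centre
- pepper: second shaker, same size, right of the chest; bystander, origin under its centre

How it is judged (in metres and radians):
On the way:
1. the loop's bar lies down in the gap behind the keeper's hooks while the lever is still up (x of loop_bar in the frame of keeper_seat between -0.0062 and 0.0125 m and z of loop_bar in the frame of keeper_seat below 0.0025 m and value of joint lever above 0.6 rad), for 0.2 s.
At the end, for the whole second after the job is handed in: the lever lies flat (within 0.06 rad) and still, the loop's bar is behind the keeper's hooks (within 6.2 mm of its nominal seat along the chest, no more than 2.5 mm above it) and the lid is held drawn in by more than 1.2 mm (x of loop_bar in the frame of keeper_seat between -0.0062 and 0.0065 m and z of loop_bar in the frame of keeper_seat below 0.0025 m and value of joint lever below 0.06 rad and value of joint lid above 0.0012 m and velocity of joint lever below 0.05 rad/s); the robot touches nothing.
It fails at once if the loop is jammed against the keeper or lid with more than 12 N before it lies in the gap, or while the lever is upright (above 1.4 rad) (contact force between loop and lid above 12 N and (value of joint lever above 1.4 rad or z of loop_bar in the frame of keeper_seat above 0.004 m)).
It fails at once if the robot presses on the lever with more than 20 N on its way down (below 0.6 rad) (contact force between the fingers and lever above 20 N and value of joint lever below 0.6 rad).
It fails at once if the robot bears on the keeper or lid with more than 15 N (contact force between the arm and lid above 15 N).
It fails at once if a bystander is pushed away or tipped (30 mm, 0.3 rad) (distance of any of mug_grey, sugar_bowl, salt, pepper from where it was at the start of the episode above 0.03 m or angle between any of mug_grey, sugar_bowl, salt, pepper's own z axis and vertical above 0.3 rad).
It also fails if it takes over 72 s, if anything falls off the work surface, if the arm or the gripper's body presses on something with over 40 N, if the wrist force passes 120 N, or if a joint passes its speed limit or range.

ROBOT

A 6-joint arm with a two-finger parallel gripper is mounted at the origin on a cart in front of the work surface, level with it; the furniture and walls round the work are solid. World frame = base frame: x ahead of the robot, y to its left, z up, the work surface at z = 0. Lengths are in mm, angles in rad, forces in N, time in s.
With the tool pointing down it reaches from about 350 to 975 mm from the base axis. Payload 7.1 kg.
Tool frame: the origin (TCP) lies midway between the tips of the shut fingers; the grasp point (between the pads) lies pinch_z behind it (pinch_z is the distance from the TCP to the grasp point, in mm); z points along the fingers, y is the line along which they close (so a half turn about z gives the same grasp; the last joint's range is limited). The gripper opens to 88 mm and grips with 3 to 60 N. Pads are 20 mm wide; open, the fingers measure 115 mm over their backs; the gripper's body (75 mm by 178 mm) begins 61 mm behind the grasp point.
Start: joints at [-1.308, 0.423, 1.63, -0, 1.089, -0.019], TCP at [173.821, -600.326, 222.675] pointing down, gripper open.
Joint ranges: [-3, 3], [-0.9, 2.11], [0.09, 2.58], [-1.31, 4.45], [0.11, 2.69], [-2.54, 2.54]. Speed limits (rad/s): [2.39, 2.39, 3.01, 3.14, 3.14, 3.14].

INTERFACE

Orientations are given as a rotation vector (axis times angle).
In Python, from workcell import get_obs, get_image, close_job, pinch_z gives the robot as it stands.
- The arm moves only by the tool jog_arm, never from a script. Its argument "commands" is a list of rows, each a list of 3 entries, a list of its own where there are three numbers: the gripper command: -1 is shut, 1 is fully open, values between are in proportion, then the shift along the tool's x, y, z as a fraction of full scale, then the turn, a rotation vector about the tool's x, y, z as a fraction of full scale. In form: [[gripper, [tx, ty, tz], [rx, ry, rz]], ...]. A call has 1 to 10 rows; each row shifts and turns the commanded pose from where the row before left it, along the tool's axes as they then stand; what a row does not reach is not made up. Full scale, the value 1, is 0.1 m for a shift and 45 degrees for a turn. A row lasts 1/10 s, in which the tool goes at most 50 mm and 8.59 degrees, less where a joint would pass 70% of its speed; a pose out of reach is approached as far as the arm can. A call with a number of a shift or a turn outside -1 to 1 is refused whole. A call with a gripper value outside its range is refused whole. The fingers move at their own pace and stop on an object; the grip force is fixed at half the most. Time passes only in rows, so rows that do not move let the fingers close. It gives the time, the measured TCP pose, the force, the opening and the grip force at its end, in the units of the state.
- get_obs(): the state, without advancing time (a new reading comes with each control period).
- get_image(name): name is "scene" or "top" or "wrist"; returns a dict with "image" (384x512x3 uint8, blue, green, red), "z_map" (384x512 float32, mm along the optical axis (not along the pixel's ray), 0 where there is no reading), "intrinsics" (3x3 intrinsics, pixels), "eye" and "orientation" of the camera in the world; the wrist camera has in their place "mount" (4x4, takes a point from camera to tool coordinates, whose origin is the TCP and whose axes are the flange's). Camera axes: x right, y down, z forward; pixel columns grow to the right and rows downward; lengths in mm; the calibration is good to about 2 mm. A picture is of the moment at which its call begins: read the wrist's pose just before it.
- close_job(): hands the job in; it is judged then, once.
The state is a dict: "t": time; "qpos": joint angles; "qvel": joint speeds; "joint_torque": joint torques, N m; "ee_pos": TCP position; "orientation": TCP orientation; "ft_force": force on the tool from outside, world axes, zero at the start; "moment": the same for the moment, N m; "width": finger opening in mm; "grasp_force": force on a finger pad.
Only numpy, scipy, OpenCV 4.12 (cv2) and the standard library are available. Lean on these libraries where they do the work, as an engineer would, in place of code of your own. Each camera call takes 0.05 s, during which the arm holds its last target. There are 200 camera calls.

## Working session

There is one attempt and no reset: what is moved stays moved. The work goes in short steps, Python scripts to look and compute and a tool call to move; the robot and the scene stay as the last step left them, time stands still between calls to the robot, and variables do not carry over. Pictures are saved under pics/ and viewed, at most 10 in all, crops included, and the job is handed in when it is done.

Besides the shell and the picture viewer there is one more tool, called after "Call:" by a JSON object that holds its "op" and its "data", one argument or row to a line. jog_arm: Moves the arm, as the interface text tells. Its arguments: {"type":"object","properties":{"commands":{"type":"array","items":{"type":"array"}}},"required":["commands"]}

```bash
mkdir -p pics; ls; cat > h.py <<'E'
import numpy as np,cv2
from scipy.spatial.transform import Rotation as R
from workcell import get_obs,get_image,close_job,pinch_z
def cam(n):
    o=get_obs(); d=get_image(n)
    if n=="wrist":
        T=np.eye(4);T[:3,:3]=R.from_rotvec(o["orientation"]).as_matrix();T[:3,3]=o["ee_pos"];T=T@np.array(d["mount"])
    else:
        T=np.eye(4);q=np.array(d["orientation"]);T[:3,:3]=q if q.shape==(3,3) else R.from_rotvec(q).as_matrix();T[:3,3]=d["eye"]
    K=np.array(d["intrinsics"]);z=d["z_map"];v,u=np.mgrid[:z.shape[0],:z.shape[1]]
    P=np.stack([(u-K[0,2])/K[0,0]*z,(v-K[1,2])/K[1,1]*z,z],-1)@T[:3,:3].T+T[:3,3]
    P[z==0]=np.nan
    return d["image"],P,T,K
E
python3 - <<'E'
from h import *
print(pinch_z,get_obs())
a=[]
for n in("scene","top"):
    im,P,T,K=cam(n);np.savez(n,im=im,P=P,T=T,K=K);a.append(im);print(n,T.round(2).tolist(),K.tolist())
cv2.imwrite("pics/a.png",cv2.resize(np.vstack(a),(800,1200))[:600]);cv2.imwrite("pics/b.png",cv2.resize(a[1],(800,600)))
E
```

```text
pics
18.700000000000003 {'t': 0.0, 'qpos': array([-1.30799983e+00,  4.23833191e-01,  1.63067913e+00,  2.09440710e-06,
        1.08859268e+00, -1.90012224e-02]), 'qvel': array([-0.00107784,  0.0009737 , -0.00011857, -0.00017212, -0.00150994,
       -0.00084468]), 'joint_torque': array([-2.33656710e-04, -5.44620395e+01, -2.73667252e+01,  6.42664335e-02,
        2.25790084e-02, -1.20782461e-04]), 'ee_pos': array([ 173.68341808, -599.80978981,  221.91074334]), 'orientation': array([-3.10897372e+00, -4.40971320e-01,  2.85833338e-04]), 'ft_force': array([0.18269064, 0.01787003, 0.02313246]), 'moment': array([ 0.04924812, -0.0044813 ,  0.03460933]), 'grasp_force': 0.0, 'width': 87.84352604226149}
scene [[-0.63, -0.59, 0.5, -148.83], [-0.78, 0.47, -0.42, 558.73], [0.01, -0.65, -0.76, 1122.67], [0.0, 0.0, 0.0, 1.0]] [[470.932937571398, 0.0, 258.85295763656984], [0.0, 470.932937571398, 185.70111467788172], [0.0, 0.0, 1.0]]
top [[-0.03, -0.99, 0.11, 393.12], [-1.0, 0.03, -0.01, -15.63], [0.0, -0.11, -0.99, 1513.06], [0.0, 0.0, 0.0, 1.0]] [[453.0965670294807, 0.0, 247.00242810808552], [0.0, 453.0965670294807, 195.18464722271275], [0.0, 0.0, 1.0]]
```

View pics/a.png

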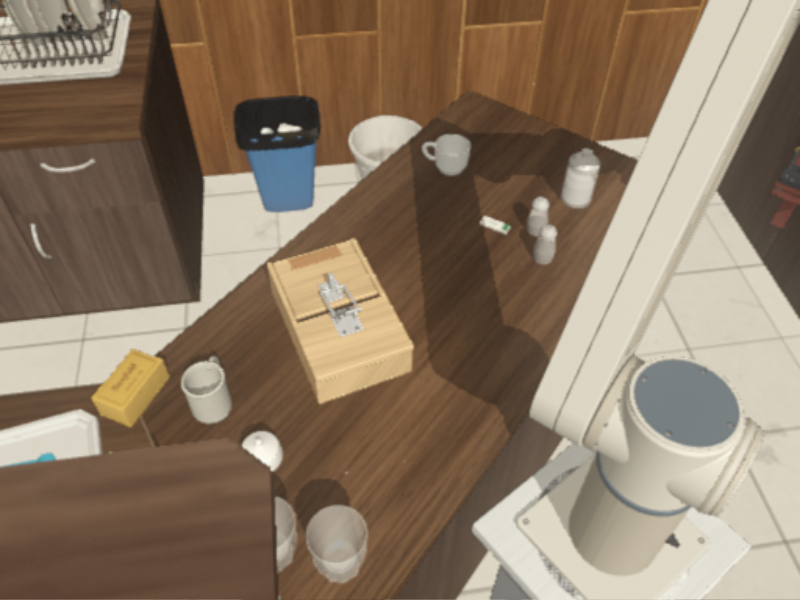

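View pics/b.png

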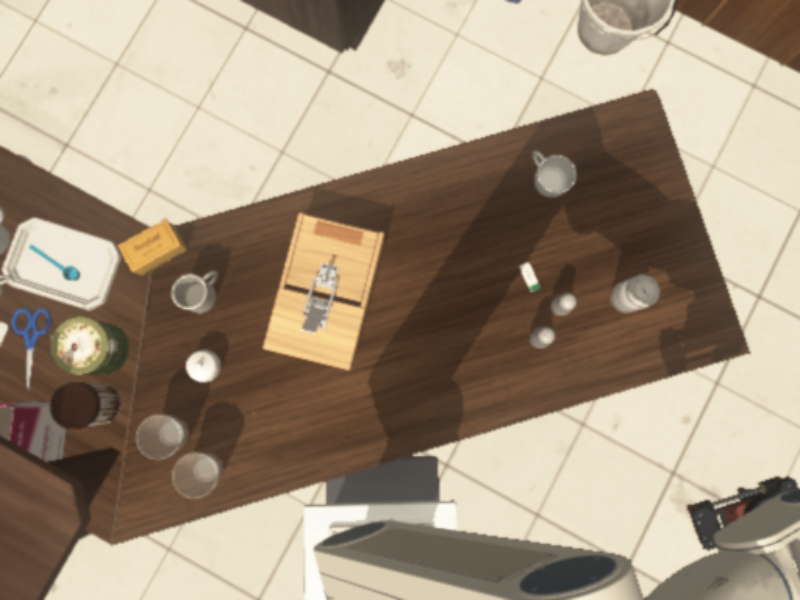

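The pictures show the chest at (322,290) in the top view (800x600), with the keeper end facing away from the robot. The shakers are far to the right, and the mug and bowl are to the left.

```bash
python3 - <<'E'
from h import *
d=np.load("top.npz");P=d["P"];im=d["im"]
m=(abs(P[...,2]-90)<8);m=m.astype(np.uint8)
n,l,s,c=cv2.connectedComponentsWithStats(m)
k=l[int(310*.64),int(290*.64)]; 
for i in range(1,n):
    if s[i,4]>300: print(i,s[i],c[i])
sel=np.zeros_like(m)
x,y=P[...,0],P[...,1]
hull=(abs(P[...,2]-90)<8)&(x>450)&(x<850)&(y>0)&(y<350)
q=P[hull];r=cv2.minAreaRect(q[:,:2].astype(np.float32));print(r,np.median(q[:,2]),cv2.boxPoints(r))
hi=(P[...,2]>100)&(x>450)&(x<850)&(y>30)&(y<250)
print(P[hi].round(0)[::4])
E
```

```text
1 [ 169  136   77  101 4422] [207.49095432 186.00881954]
((611.2496948242188, 176.45335388183594), (338.8861083984375, 288.2810974121094), 74.54552459716797) 89.72698766253689 [[427.16898   51.546448]
 [705.02655  -25.272583]
 [795.33044  301.36026 ]
 [517.47284  378.1793  ]]
[[631. 102. 103.]
 [628.  96. 101.]
 [628.  81. 101.]
 [624.  96. 106.]
 [622.  96. 103.]
 [621.  84. 106.]
 [618.  90. 101.]
 [615. 115. 109.]
 [610. 100. 139.]
 [611. 118. 110.]
 [611. 105. 112.]
 [607.  91. 132.]
 [608. 102. 110.]
 [608.  90. 108.]
 [605. 121. 108.]
 [603.  98. 119.]
 [605.  87. 106.]
 [604.  74. 107.]
 [601.  84. 110.]
 [598. 121. 113.]
 [597.  74. 112.]
 [592. 124. 113.]
 [589. 121. 113.]
 [584.  77. 117.]
 [582.  78. 113.]
 [575. 127. 122.]
 [573. 127. 117.]
 [569. 127. 119.]
 [567. 127. 118.]
 [562.  83. 122.]
 [559.  87. 120.]
 [558. 125. 109.]
 [555. 128. 114.]
 [553.  87. 121.]
 [552. 128. 112.]
 [552. 116. 108.]
 [549.  90. 126.]
 [548. 128. 114.]
 [548. 116. 109.]
 [548. 103. 113.]
 [546.  90. 125.]
 [544. 124. 124.]
 [545. 112. 115.]
 [545. 100. 111.]
 [541. 139. 123.]
 [541. 124. 122.]
 [541. 112. 120.]
 [540.  99. 122.]
 [542.  76. 101.]
 [537. 129. 131.]
 [537. 117. 131.]
 [538. 106. 121.]
 [536.  93. 129.]
 [534. 123. 135.]
 [533. 111. 133.]
 [535.  97. 109.]
 [531. 123. 134.]
 [530. 111. 133.]
 [531.  99. 125.]
 [527. 128. 141.]
 [527. 116. 142.]
 [527. 104. 137.]
 [528.  93. 123.]
 [524. 122. 142.]
 [524. 107. 138.]
 [520. 127. 150.]
 [521. 116. 141.]
 [521. 105. 134.]
 [517. 125. 148.]
 [517. 112. 150.]
 [513. 133. 158.]
 [513. 118. 155.]
 [510. 135. 165.]
 [510. 124. 158.]
 [510. 112. 159.]
 [507. 129. 163.]
 [507. 118. 158.]
 [503. 137. 173.]
 [503. 125. 174.]
 [503. 114. 167.]
 [500. 122. 172.]
 [500. 111. 168.]]
```

```bash
cat >> h.py <<'E'
from scipy.spatial.transform import Slerp
def down(yaw,tilt=0):  # tool x at yaw, z down
    return R.from_euler('z',yaw)*R.from_euler('x',np.pi)*R.from_euler('y',tilt)
def rows(pos,rot,g,p0=None,r0=None,step=48):
    o=get_obs(); p0=o["ee_pos"] if p0 is None else np.array(p0); r0=R.from_rotvec(o["orientation"]) if r0 is None else r0
    pos=np.array(pos,float); ang=np.degrees((r0.inv()*rot).magnitude())
    n=int(np.ceil(max(np.linalg.norm(pos-p0)/step,ang/8.4,1)))
    S=Slerp([0,1],R.concatenate([r0,rot])); out=[]
    for i in range(n):
        a,b=S(i/n),S((i+1)/n)
        out.append([g,(a.inv().apply((pos-p0)/n)/100).round(3).tolist(),((a.inv()*b).as_rotvec()/np.radians(45)).round(3).tolist()])
    for r in out: print(r,end=',\n')
E
python3 - <<'E'
from h import *
im,P,T,K=cam("wrist");d=get_image("wrist");print(np.array(d["mount"]).round(2),K)
y=np.radians(-15)
rows([560,95,330],down(y),1)
print();rows([560,95,330],down(y+np.pi),1)
E
```

```text
[[  -0.     -0.95   -0.3    83.63]
 [   1.     -0.     -0.      0.57]
 [   0.     -0.3     0.95 -163.38]
 [   0.      0.      0.      1.  ]] [[315.40937094   0.         261.9782323 ]
 [  0.         315.40937094 193.19580834]
 [  0.           0.           1.        ]]
[1, [0.332, -0.33, -0.063], [-0.0, 0.0, 0.041]],
[1, [0.321, -0.34, -0.063], [-0.0, 0.0, 0.041]],
[1, [0.31, -0.35, -0.063], [-0.0, 0.0, 0.041]],
[1, [0.299, -0.36, -0.063], [-0.0, 0.0, 0.041]],
[1, [0.287, -0.369, -0.063], [-0.0, 0.0, 0.041]],
[1, [0.275, -0.378, -0.063], [-0.0, 0.0, 0.041]],
[1, [0.263, -0.387, -0.063], [-0.0, 0.0, 0.041]],
[1, [0.251, -0.395, -0.063], [-0.0, 0.0, 0.041]],
[1, [0.238, -0.403, -0.063], [-0.0, 0.0, 0.041]],
[1, [0.225, -0.41, -0.063], [-0.0, 0.0, 0.041]],
[1, [0.212, -0.417, -0.063], [-0.0, 0.0, 0.041]],
[1, [0.198, -0.424, -0.063], [-0.0, 0.0, 0.041]],
[1, [0.184, -0.43, -0.063], [-0.0, 0.0, 0.041]],
[1, [0.171, -0.436, -0.063], [-0.0, 0.0, 0.041]],
[1, [0.157, -0.441, -0.063], [-0.0, 0.0, 0.041]],
[1, [0.142, -0.446, -0.063], [-0.0, 0.0, 0.041]],
[1, [0.128, -0.45, -0.063], [-0.0, 0.0,
[... 212 characters left out ...]
],
[1, [0.433, -0.09, -0.06], [-0.0, -0.0, -0.184]],
[1, [0.441, -0.027, -0.06], [-0.0, -0.0, -0.184]],
[1, [0.44, 0.037, -0.06], [-0.0, -0.0, -0.184]],
[1, [0.43, 0.1, -0.06], [-0.0, -0.0, -0.184]],
[1, [0.411, 0.161, -0.06], [-0.0, -0.0, -0.184]],
[1, [0.384, 0.218, -0.06], [-0.0, -0.0, -0.184]],
[1, [0.349, 0.271, -0.06], [-0.0, -0.0, -0.184]],
[1, [0.306, 0.319, -0.06], [-0.0, -0.0, -0.184]],
[1, [0.257, 0.359, -0.06], [-0.0, -0.0, -0.184]],
[1, [0.203, 0.393, -0.06], [-0.0, -0.0, -0.184]],
[1, [0.144, 0.418, -0.06], [-0.0, -0.0, -0.184]],
[1, [0.082, 0.434, -0.06], [-0.0, -0.0, -0.184]],
[1, [0.019, 0.441, -0.06], [-0.0, -0.0, -0.184]],
[1, [-0.045, 0.439, -0.06], [-0.0, -0.0, -0.184]],
```

Call:
{"op": "jog_arm", "data": {
  "commands": [
    [1,[0.332,-0.33,-0.063],[0,0,0.041]],
    [1,[0.321,-0.34,-0.063],[0,0,0.041]],
    [1,[0.31,-0.35,-0.063],[0,0,0.041]],
    [1,[0.299,-0.36,-0.063],[0,0,0.041]],
    [1,[0.287,-0.369,-0.063],[0,0,0.041]],
    [1,[0.275,-0.378,-0.063],[0,0,0.041]],
    [1,[0.263,-0.387,-0.063],[0,0,0.041]],
    [1,[0.251,-0.395,-0.063],[0,0,0.041]],
    [1,[0.238,-0.403,-0.063],[0,0,0.041]],
    [1,[0.225,-0.41,-0.063],[0,0,0.041]]
  ]
}}

```text
t: 1.2
ee_pos: [401.9, -189.9, 286.1]
orientation: [3.141, -0.066, 0.001]
ft_force: [0.3, -0.7, -0.7]
width: 87.9
grasp_force: 0.0
```

Call:
{"op": "jog_arm", "data": {
  "commands": [
    [1,[0.212,-0.417,-0.063],[0,0,0.041]],
    [1,[0.198,-0.424,-0.063],[0,0,0.041]],
    [1,[0.184,-0.43,-0.063],[0,0,0.041]],
    [1,[0.171,-0.436,-0.063],[0,0,0.041]],
    [1,[0.157,-0.441,-0.063],[0,0,0.041]],
    [1,[0.142,-0.446,-0.063],[0,0,0.041]],
    [1,[0.128,-0.45,-0.063],[0,0,0.041]],
    [1,[0,0,0],[0,0,0]],
    [1,[0,0,0],[0,0,0]]
  ]
}}

```text
t: 2.1
ee_pos: [561.2, 94.9, 329.2]
orientation: [3.114, -0.412, -0.002]
ft_force: [0.4, -0.5, 0.0]
width: 87.8
grasp_force: 0.0
```

```bash
python3 - <<'E'
from h import *
o=get_obs();print(o["t"],o["ee_pos"],o["qpos"],down(np.radians(-15)).as_rotvec(),o["orientation"],o["ft_force"])
im,P,T,K=cam("wrist");np.savez("w1",im=im,P=P,T=T,K=K);cv2.imwrite("pics/c.png",cv2.resize(im,(800,600)))
E
```

```text
2.1 [561.1923856   94.9304372  329.23729836] [ 1.46822929e-01  2.34715455e-01  1.64482649e+00 -3.08794136e-04
  1.26314219e+00  1.98095458e+00] [ 3.11471589e+00 -4.10060127e-01 -2.51089411e-17] [ 3.11384109e+00 -4.12229592e-01 -1.52109386e-03] [ 0.38536545 -0.50148867  0.0372046 ]
```

View pics/c.png

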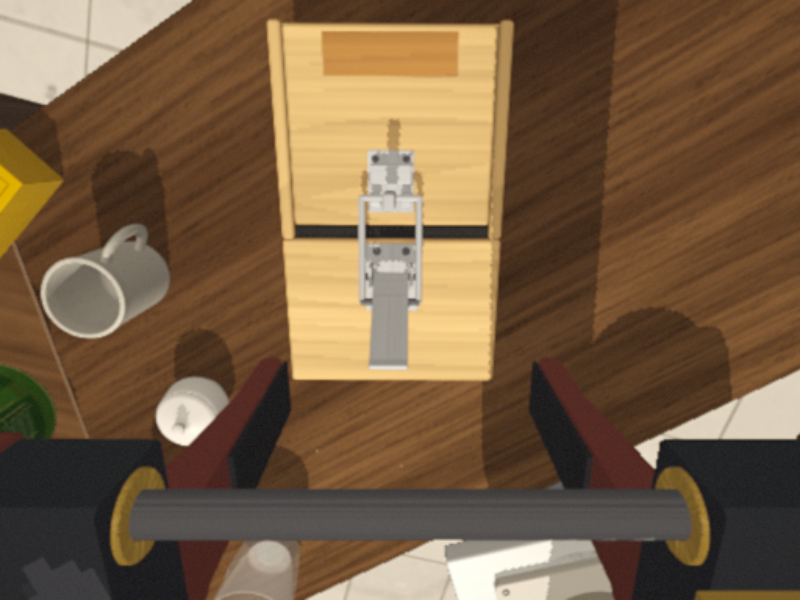

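The wrist view shows the latch aligned with the image. The lever is at (390,315), the loop bar and tab at (391,203), and the keeper at (391,170). The mug and bowl are well off to the left.

```bash
python3 - <<'E'
from h import *
d=np.load("w1.npz");P=d["P"]
# chest left/right edges per row from z~90
s=512/800
Z=P[...,2]
L=[];Rr=[]
for v in range(int(245*s),int(370*s),2):   # base part
    k=np.where(abs(Z[v]-90)<5)[0]
    k=k[(k>150)&(k<360)]
    if len(k)>10: L.append(P[v,k[0]]);Rr.append(P[v,k[-1]])
L=np.array(L);Rr=np.array(Rr)
for e in(L,Rr):
    f=np.polyfit(e[:,0],e[:,1],1);print(np.degrees(np.arctan(f[0])),f, e[:,2].mean())
top=P[(abs(Z-90)<5)&(abs(P[...,0]-580)<110)&(abs(P[...,1]-100)<110)];print("top z",np.median(top[:,2]))
c=P[...,:2]
yaw=np.radians(-15);ex=np.array([np.cos(yaw),np.sin(yaw)]);ey=np.array([-ex[1],ex[0]])
X=c@ex;Y=c@ey
print("left/right Y",(L[:,:2]@ey).mean(),(Rr[:,:2]@ey).mean())
m=(Z>96)&(abs(P[...,0]-580)<130)&(abs(P[...,1]-100)<60)
print("Yc of all latch",np.percentile(Y[m],[1,50,99]))
np.savez("ch",X=X,Y=Y,Z=Z)
Yc=np.median(Y[m&(Z>140)]);print(Yc)
for v in range(int(145*s),int(372*s),2):
    r=[]
    for dy in(-22,-12,-6,0,6,12,22):
        ok=abs(Y[v]-Yc-dy)<2.5
        ok&=~np.isnan(Z[v])
        r.append("%5.0f/%4.0f"%(X[v][ok].mean(),Z[v][ok].mean()) if ok.any() else "  --")
    print(v,*r)
E
```

```text
-15.504825501573249 [-2.77415244e-01  3.59120262e+02] 90.72358076683608
-15.414364924883685 [ -0.27571565 173.81638261] 90.27419256730822
top z 91.39444073573338
left/right Y 341.91191890581234 164.16365342034993
Yc of all latch [185.50610491 257.63902912 302.24811479]
258.79555655954726
92   603/  92   603/  91   603/  91   603/  91   603/  92   603/  91   603/  91
94   601/  91   601/  92   601/  91   601/  92   601/  92   601/  92   601/  92
96   598/  92   599/  92   599/  93   599/  92   599/  93   599/  92   599/  92
98   596/  93   596/  94   596/  92   596/  92   596/  93   596/  92   596/  92
100   594/  93   594/  92   594/  93   594/  92   594/  93   594/  92   594/  91
102   592/  93   592/  92   592/  92   592/  93   592/  93   592/  91   592/  91
104   589/  93   589/  93   589/  93   589/  92   589/  92   589/  92   589/  91
106   587/ 100   587/ 102   587/ 103   587/ 103   587/ 102   587/  91   587/  92
108   585/ 100   585/ 102   585/ 103   585/ 102   585/ 102   585/  93   584/  91
110   582/ 101   583/ 103   583/ 102   583/ 103   583/ 103   582/  91   582/  92
112  
[... 4319 characters left out ...]
 465/ 156   --   439/  92
220   443/ 108   464/ 158   464/ 158   464/ 158   464/ 158   --   436/  91
222   440/ 108   462/ 160   462/ 160   462/ 159   462/ 159   --   433/  91
224   438/ 109   460/ 161   460/ 162   460/ 162   460/ 162   --   430/  91
226   435/ 109   459/ 164   458/ 163   459/ 164   459/ 164   --   427/  92
228   432/ 110   457/ 166   457/ 166   457/ 166   457/ 166   --   424/  91
230   421/  92   455/ 168   455/ 167   456/ 168   455/ 168   --   421/  91
232   418/  91   454/ 171   454/ 171   455/ 171   454/ 170   --   484/ 236
234   415/  92   453/ 174   453/ 173   453/ 173   453/ 173   --   490/ 253
236   412/  91   451/ 173   451/ 173   451/ 173   451/ 173   --   492/ 261
```

```bash
cat >> h.py <<'E'
YAW=np.radians(-15.45);ex=np.array([np.cos(YAW),np.sin(YAW)]);ey=np.array([-ex[1],ex[0]])
def toW(X,Y,z): p=X*ex+Y*ey; return np.array([p[0],p[1],z])
def toC(p): p=np.asarray(p); return np.array([p[:2]@ex,p[:2]@ey,p[2]])
E
python3 - <<'E'
from h import *
d=np.load("w1.npz");P=d["P"];Z=P[...,2];X=P[...,:2]@ex;Y=P[...,:2]@ey
r=lambda m:(m.sum(),X[m].min().round(1),X[m].max().round(1),X[m].mean().round(1),Y[m].min().round(1),Y[m].max().round(1),Y[m].mean().round(1))
near=(abs(P[...,0]-580)<140)&(abs(P[...,1]-100)<45)
print("tab",r(near&(Z>143)&(Z<149)&(X>540)))
print("lever",r(near&(Z>130)&(Z<176)&(X<510)))
print("block",r(near&(Z>100)&(Z<105)&(X>570)))
bar=near&(Z>107)&(Z<113)&(X>555);print("bar",r(bar))
lv=near&(Z>118)&(Z<165)&(X<510)
f=np.polyfit(X[lv],Z[lv],1);print("lever fit",f,np.arctan(-f[0]), (118-f[1])/f[0])
rows(toW(562.5,250,200),down(YAW),1)
E
```

```text
tab (np.int64(87), np.float64(557.3), np.float64(568.1), np.float64(562.8), np.float64(252.9), np.float64(260.7), np.float64(256.7))
lever (np.int64(1062), np.float64(448.2), np.float64(486.5), np.float64(466.2), np.float64(242.7), np.float64(276.8), np.float64(256.6))
block (np.int64(322), np.float64(572.3), np.float64(585.4), np.float64(578.8), np.float64(241.1), np.float64(272.5), np.float64(256.7))
bar (np.int64(159), np.float64(555.3), np.float64(563.8), np.float64(561.0), np.float64(232.6), np.float64(280.5), np.float64(256.4))
lever fit [ -1.01466265 624.59111249] 0.7926760016765748 499.2704851996344
[1, [0.158, -0.033, 0.43], [0.0, 0.001, 0.002]],
[1, [0.157, -0.033, 0.43], [0.0, 0.001, 0.002]],
[1, [0.157, -0.033, 0.431], [0.0, 0.001, 0.002]],
```

```bash
python3 - <<'E'
from h import *
rows(toW(562.7,256.6,165),down(YAW),1)
E
```

```text
[1, [0.119, -0.041, 0.41], [0.0, 0.0, 0.002]],
[1, [0.119, -0.041, 0.41], [0.0, 0.0, 0.002]],
[1, [0.119, -0.042, 0.41], [0.0, 0.0, 0.002]],
[1, [0.118, -0.042, 0.41], [0.0, 0.0, 0.002]],
```

Call:
{"op": "jog_arm", "data": {
  "commands": [
    [1,[0.119,-0.041,0.41],[0,0,0.002]],
    [1,[0.119,-0.041,0.41],[0,0,0.002]],
    [1,[0.119,-0.042,0.41],[0,0,0.002]],
    [1,[0.118,-0.042,0.41],[0,0,0.002]],
    [1,[0,0,0],[0,0,0]],
    [1,[0,0,0],[0,0,0]]
  ]
}}

```text
t: 2.75
ee_pos: [610.7, 96.3, 165.7]
orientation: [3.112, -0.428, -0.003]
ft_force: [0.8, 0.3, -0.0]
width: 88.1
grasp_force: 0.0
```

```bash
python3 - <<'E'
from h import *
o=get_obs();print(toC(o["ee_pos"]),o["ft_force"],o["orientation"])
im,P,T,K=cam("wrist");np.savez("w2",im=im,P=P,T=T,K=K);cv2.imwrite("pics/d.png",cv2.resize(im,(800,600)))
Z=P[...,2];X=P[...,:2]@ex;Y=P[...,:2]@ey
r=lambda m:(m.sum(),X[m].min().round(1),X[m].max().round(1),X[m].mean().round(1),Y[m].min().round(1),Y[m].max().round(1),Y[m].mean().round(1),Z[m].mean().round(1))
near=(abs(P[...,0]-580)<140)&(abs(P[...,1]-100)<45)&(abs(Y-256.6)<26)
print("tab",r(near&(Z>142)&(Z<148)&(X>540)))
print("block",r(near&(Z>98)&(Z<105)&(X>570)))
print("lid",np.median(Z[near&(X>590)&(X<620)]))
for v in range(150,384,3):
    k=near[v]&(abs(abs(Y[v]-256.6)-12)<3); k0=near[v]&(abs(Y[v]-256.6)<3); 
    if k.any() and np.nanmean(X[v][k])>535: print(v,X[v][k].mean().round(1),Z[v][k].mean().round(1),'|',X[v][k0].mean().round(1),Z[v][k0].mean().round(1))
E
```

```text
[562.9898871  255.50413375 165.6869572 ] [ 0.76959343  0.3379496  -0.04180255] [ 3.11159679 -0.42793988 -0.00342262]
tab (np.int64(249), np.float64(556.7), np.float64(569.1), np.float64(563.6), np.float64(252.1), np.float64(260.5), np.float64(256.3), np.float64(145.2))
block (np.int64(795), np.float64(572.5), np.float64(586.4), np.float64(579.9), np.float64(240.9), np.float64(272.7), np.float64(256.6), np.float64(102.2))
lid 261.0506316028005
150 606.0 90.9 | 606.1 91.6
153 603.8 91.5 | 603.8 91.4
156 601.5 91.4 | 601.5 91.5
159 599.1 91.3 | 599.1 91.4
162 596.8 91.5 | 596.8 91.5
165 594.8 92.9 | 594.7 92.4
168 592.5 93.1 | 592.4 92.6
171 590.2 93.5 | 590.0 92.4
174 587.8 93.1 | 587.6 92.3
177 586.0 95.3 | 586.1 95.8
180 585.4 102.0 | 585.4 102.0
183 583.2 102.4 | 583.1 102.1
186 580.9 102.5 | 580.9 102.4
189 578.6 102.7 | 578.6 102.7
192 576.2 102.4 | 576.2 102.4
195 573.8 102.4 | 573.6 101.9
198 568.1 92.6 | 568.1 92.5
201 565.6 92.6 | 565.6 92.6
204 563.0 92.4 | 563.2 93.0
207 565.2 105.2 | 567.9 112.5
210 564.0 108.6 | 567.9 118.9
213 562.2 110.0 | 568.3 125.6
216 558.7 107.1 | 568.1 130.8
219 555.5 105.5 | 568.4 136.9
222 547.1 91.2 | 568.6 142.4
225 544.4 91.2 | 567.7 145.2
228 541.8 91.4 | 565.8 145.4
231 536.5 85.6 | 563.8 145.6
315 592.3 260.5 | 592.3 260.4
318 592.2 261.5 | 592.4 261.7
321 592.0 262.3 | 591.9 262.3
324 591.7 263.1 | 591.6 263.0
327 591.2 263.6 | 591.2 263.6
330 590.7 264.1 | 590.5 263.8
333 590.1 264.4 | 590.2 264.6
336 589.4 264.7 | 589.5 264.8
339 588.8 265.1 | 588.9 265.2
342 587.9 265.1 | 587.9 265.0
345 586.6 264.6 | 586.4 264.5
```

View pics/d.png

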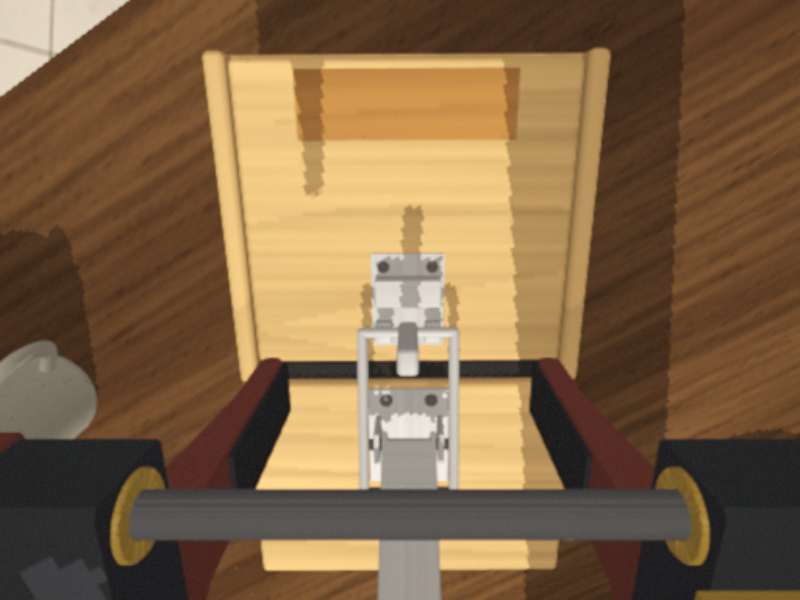

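The view shows the tab at (407,350) midway between the open fingers. The keeper is at (407,290), with the guard block and the gap in front of it visible.

Call:
{"op": "jog_arm", "data": {
  "commands": [
    [1,[0,-0.008,0.15],[0,0,0]],
    [1,[0,0,0.15],[0,0,0]],
    [1,[0,0,0.15],[0,0,0]],
    [1,[0,0,0],[0,0,0]],
    [1,[0,0,0],[0,0,0]]
  ]
}}

```text
t: 3.3
ee_pos: [611.4, 98.4, 120.2]
orientation: [3.112, -0.425, -0.002]
ft_force: [-0.8, 0.3, 0.2]
width: 88.4
grasp_force: 0.0
```

Call:
{"op": "jog_arm", "data": {
  "commands": [
    [-1,[0,0,0],[0,0,0]],
    [-1,[0,0,0],[0,0,0]],
    [-1,[0,0,0],[0,0,0]],
    [-1,[0,0,0],[0,0,0]],
    [-1,[0,0,0],[0,0,0]],
    [-1,[0,0,0],[0,0,0]],
    [-1,[0,0,0],[0,0,0]],
    [-1,[0,0,0],[0,0,0]]
  ]
}}

```text
t: 4.1
ee_pos: [611.8, 98.4, 120.8]
orientation: [3.113, -0.426, -0.0]
ft_force: [0.4, -0.1, 0.3]
width: 27.2
grasp_force: 0.0
```

Call:
{"op": "jog_arm", "data": {
  "commands": [
    [-1,[0,0,0],[0,0,0]],
    [-1,[0,0,0],[0,0,0]],
    [-1,[0,0,0],[0,0,0]],
    [-1,[0,0,0],[0,0,0]],
    [-1,[0,0,0],[0,0,0]]
  ]
}}

```text
t: 4.6
ee_pos: [611.5, 97.4, 120.7]
orientation: [3.111, -0.425, -0.001]
ft_force: [-0.8, -4.2, 1.2]
width: 8.5
grasp_force: 30.0
```

Call:
{"op": "jog_arm", "data": {
  "commands": [
    [-1,[0,0.01,-0.015],[0,0,0]],
    [-1,[0,0,-0.015],[0,0,0]],
    [-1,[0.015,0,0],[0,0,0]],
    [-1,[0.02,0,0],[0,0,0]],
    [-1,[0.02,0,0],[0,0,0]],
    [-1,[0.02,0,0],[0,0,0]],
    [-1,[0,0,0],[0,0,0]],
    [-1,[0,0,0],[0,0,0]],
    [-1,[0,0,0],[0,0,0]]
  ]
}}

```text
t: 5.5
ee_pos: [618.4, 95.3, 123.9]
orientation: [3.112, -0.426, -0.001]
ft_force: [-4.4, -2.8, 2.6]
width: 9.0
grasp_force: 30.0
```

```bash
python3 - <<'E'
from h import *
o=get_obs();print(toC(o["ee_pos"]),o["ft_force"],o["moment"])
im,P,T,K=cam("wrist");np.savez("w3",im=im,P=P,T=T,K=K);cv2.imwrite("pics/e.png",cv2.resize(im[150:330,170:350],(720,720))[:600])
Z=P[...,2];X=P[...,:2]@ex;Y=P[...,:2]@ey
near=(abs(Y-256.6)<26)
for v in range(195,300,2):
    s=[]
    for dy in(-22,-19,-12,12,19,22):
        k=near[v]&(abs(Y[v]-256.6-dy)<1.6)&(X[v]>535)&(Z[v]<130)
        s.append("%6.1f/%5.1f"%(X[v][k].mean(),Z[v][k].mean()) if k.any() else "--")
    print(v,*s)
E
```

```text
[570.66617092 256.62937712 123.86262308] [-4.43130261 -2.83804509  2.61482863] [-0.44597814  0.94542137  0.0199812 ]
195  591.5/ 91.5  591.5/ 91.5  592.2/ 93.8  592.2/ 93.5  591.5/ 91.3  591.6/ 91.5
197  590.0/ 91.2  590.1/ 91.6  590.7/ 93.4  590.9/ 93.5  590.3/ 91.7  590.1/ 91.1
199  588.8/ 91.7  588.8/ 91.7  589.4/ 93.5  589.5/ 93.6  588.9/ 91.6  588.7/ 91.1
201  587.3/ 91.5  587.3/ 91.4  588.2/ 93.9  588.0/ 93.2  587.3/ 91.2  587.5/ 91.8
203  586.0/ 91.7  586.0/ 91.7  586.1/ 91.8  586.4/ 92.5  586.0/ 91.4  586.1/ 91.7
205  584.5/ 91.3  584.7/ 91.8  586.1/ 95.8  585.9/ 95.0  584.7/ 91.7  584.7/ 91.7
207  583.3/ 91.8  583.2/ 91.6  586.0/ 99.2  586.1/ 99.3  583.5/ 92.1  583.3/ 91.5
209  581.8/ 91.8  581.7/ 91.5  585.6/101.9  585.8/102.1  582.0/ 91.8  581.8/ 91.4
211  580.3/ 91.4  580.4/ 91.6  584.4/102.1  584.6/102.5  580.5/ 91.6  580.6/ 91.8
213  578.9/ 91.6  579.1/ 91.9  583.2/102.4  583.1/102.0  579.0/ 91.4  579.1/ 91.8
215  577.3/ 91.0  577.4/ 91.3  581.8/102.4  581.7/101.9  577.5/ 91.3  577.7/ 91.9
217  576.1/ 91.5  576.1/ 91.5  580.3/102.1  580.6/102.5  576.0/ 91.2  576.2/ 91.5
[... 1352 characters left out ...]
/114.3 -- --  559.0/114.4  557.0/110.9
259  556.0/111.7  557.9/115.1 -- --  557.7/114.6  558.1/115.3
261  556.9/115.8  556.3/114.8 -- --  557.6/116.8  557.3/116.3
263  555.9/116.5  555.3/115.5 -- -- --  556.0/116.5
265  554.7/116.8 -- -- -- --  554.6/116.4
267  553.6/117.2 -- -- -- --  553.9/117.5
269  552.2/117.2 -- -- -- --  552.6/117.7
271  550.6/116.9 -- -- -- --  550.7/116.8
273  549.6/117.5 -- -- -- -- --
275 -- -- -- -- -- --
277 -- -- -- -- -- --
279 -- -- -- -- -- --
281 -- -- -- -- -- --
283 -- -- -- -- -- --
285 -- -- -- -- -- --
287 -- -- -- -- -- --
289 -- -- -- -- -- --
291 -- -- -- -- -- --
293 -- -- -- -- -- --
295 -- -- -- -- -- --
297 -- -- -- -- -- --
299 -- -- -- -- -- --
```

View pics/e.png

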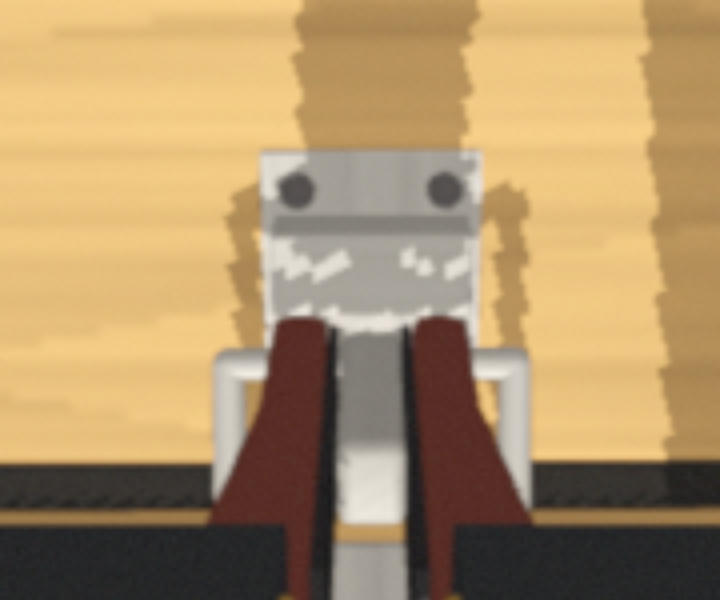

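The crop shows the bar at (240,360)/(500,360) just in front of the guard block's front edge (y≈325) and above the gap. It needs about 1 mm more before being let down.

```bash
cat >> h.py <<'E'
from scipy.optimize import brentq
AX=498.4
def tcp(xb,zb,L=33.06):
    f=lambda a:np.hypot(xb-AX+24*np.cos(a),106+24*np.sin(a)-zb)-79.8
    a=brentq(f,0.3,1.95); pit=np.arcsin((106+24*np.sin(a)-zb)/79.8); t=pit-.2
    return np.array([xb+L*np.sin(t),zb+L*np.cos(t)-18.7]),a,pit
E
python3 - <<'E'
from h import *
p0=tcp(568.4,109.5)[0]
for b in[(568.4,109.5),(569.4,108.5),(569.4,106),(569.4,103),(569.4,100),(569.4,97),(569.4,95)]:
    p,a,q=tcp(*b);print(b,(p-p0).round(2),round(a,2),round(q,2))
E
```

```text
(568.4, 109.5) [0. 0.] 1.26 0.24
(569.4, 108.5) [ 1.6  -1.03] 1.32 0.26
(569.4, 106) [ 2.75 -3.62] 1.35 0.3
(569.4, 103) [ 4.15 -6.79] 1.39 0.34
(569.4, 100) [  5.54 -10.02] 1.44 0.38
(569.4, 97) [  6.92 -13.3 ] 1.5 0.43
(569.4, 95) [  7.83 -15.53] 1.54 0.45
```

Call:
{"op": "jog_arm", "data": {
  "commands": [
    [-1,[0.016,0,0.01],[0,0,0]],
    [-1,[0.006,0,0.013],[0,0,0]],
    [-1,[0.006,0,0.013],[0,0,0]],
    [-1,[0,0,0],[0,0,0]],
    [-1,[0,0,0],[0,0,0]]
  ]
}}

```text
t: 6.05
ee_pos: [621.4, 94.5, 120.2]
orientation: [3.112, -0.426, -0.0]
ft_force: [-4.3, -4.2, 1.7]
width: 8.9
grasp_force: 30.0
```

Call:
{"op": "jog_arm", "data": {
  "commands": [
    [-1,[0.007,0,0.016],[0,0,0]],
    [-1,[0,0,0],[0,0,0]],
    [-1,[0,0,0],[0,0,0]]
  ]
}}

```text
t: 6.35
ee_pos: [622.2, 94.4, 118.6]
orientation: [3.112, -0.426, 0.0]
ft_force: [-2.6, -4.0, 2.0]
width: 8.7
grasp_force: 30.0
```

```bash
cat >> h.py <<'E'
def look():
    o=get_obs();print(o["t"],toC(o["ee_pos"]).round(2),R.from_euler('z',-YAW).apply(o["ft_force"]).round(2),o["width"].round(1))
    im,P,T,K=cam("wrist");Z=P[...,2];X=P[...,:2]@ex;Y=P[...,:2]@ey
    m=(abs(abs(Y-256.6)-20)<2.5)&(X>530)&(X<590)&(Z<125)&(Z>95.5)
    x,z=X[m],Z[m]; i=x>x.max()-5
    print("bar front",x.max().round(1),"bar top",np.percentile(z[i],90).round(1)); return im,X,Y,Z
E
python3 - <<'E'
from h import *
look()
E
```

```text
Traceback (most recent call last):
  File "h.py", line 36, in look
    o=get_obs();print(o["t"],toC(o["ee_pos"]).round(2),R.from_euler('z',-YAW).apply(o["ft_force"]).round(2),o["width"].round(1))
                                                                                                            ^^^^^^^^^^^^^^^^
AttributeError: 'float' object has no attribute 'round'
```

```bash
sed -i 's/o\["width"\].round(1)/round(float(o["width"]),1)/' h.py; python3 - <<'E'
from h import *
look()
E
```

```text
6.35 [574.58 256.72 118.65] [-1.42 -4.52  2.02] 8.7
bar front 573.0 bar top 109.3
```

Call:
{"op": "jog_arm", "data": {
  "commands": [
    [-1,[-0.01,0,0],[0,0,0]],
    [-1,[0,0,0],[0,0,0]],
    [-1,[0,0,0],[0,0,0]]
  ]
}}

```text
t: 6.7
ee_pos: [622.0, 94.5, 118.9]
orientation: [3.113, -0.426, 0.003]
ft_force: [-0.7, -4.8, 1.8]
width: 8.8
grasp_force: 30.0
```

```bash
python3 - <<'E'
from h import *
look();im,X,Y,Z=look()
m=(abs(abs(Y-256.6)-12)<5)&(X>571)&(X<588)&(Z>99.5)&(Z<105)
print("block",np.percentile(X[m],[0,2,98,100]))
E
```

```text
6.7 [574.36 256.76 118.89] [ 0.57 -4.84  1.82] 8.8
bar front 573.3 bar top 109.5
6.75 [574.36 256.79 118.87] [-0.06 -4.55  0.15] 9.0
bar front 573.0 bar top 109.5
block [572.45502068 576.49166858 586.13968136 586.45120673]
```

Call:
{"op": "jog_arm", "data": {
  "commands": [
    [-1,[-0.01,0,0],[0,0,0]],
    [-1,[0,0,0],[0,0,0]],
    [-1,[0,0,0],[0,0,0]]
  ]
}}

```text
t: 7.1
ee_pos: [621.3, 94.7, 118.9]
orientation: [3.113, -0.425, 0.004]
ft_force: [-0.7, -6.1, 0.4]
width: 9.4
grasp_force: 30.0
```

```bash
python3 - <<'E'
from h import *
look();look()
E
```

```text
7.1 [573.61 256.75 118.9 ] [ 0.97 -6.01  0.39] 9.4
bar front 572.6 bar top 109.4
7.15 [573.58 256.76 118.89] [ 1.05 -5.24  0.39] 9.1
bar front 572.3 bar top 109.4
```

Call:
{"op": "jog_arm", "data": {
  "commands": [
    [-1,[-0.006,0.006,0],[0,0,0]],
    [-1,[0.005,0,0.01],[0,0,0]],
    [-1,[0.005,0,0.01],[0,0,0]],
    [-1,[0,0,0],[0,0,0]],
    [-1,[0,0,0],[0,0,0]]
  ]
}}

```text
t: 7.7
ee_pos: [620.7, 94.6, 116.7]
orientation: [-3.112, 0.426, -0.001]
ft_force: [-1.0, -1.0, 2.5]
width: 8.9
grasp_force: 30.0
```

Call:
{"op": "jog_arm", "data": {
  "commands": [
    [-1,[0.003,0,0.008],[0,0,0]],
    [-1,[0,0,0],[0,0,0]],
    [-1,[0,0,0],[0,0,0]]
  ]
}}

```text
t: 8.0
ee_pos: [620.6, 94.5, 115.7]
orientation: [-3.112, 0.426, 0.0]
ft_force: [-1.7, -0.9, 2.8]
width: 8.5
grasp_force: 30.0
```

```bash
python3 - <<'E'
from h import *
look();look()
E
```

```text
8.0 [572.99 256.4  115.72] [-1.4  -1.29  2.76] 8.5
bar front 571.3 bar top 106.6
8.05 [573.03 256.4  115.75] [-0.87 -1.01  3.11] 8.8
bar front 571.0 bar top 106.5
```

Call:
{"op": "jog_arm", "data": {
  "commands": [
    [-1,[0.006,0,0.005],[0,0,0]],
    [-1,[0.005,0,0.01],[0,0,0]],
    [-1,[0,0,0],[0,0,0]],
    [-1,[0,0,0],[0,0,0]]
  ]
}}

```text
t: 8.5
ee_pos: [621.7, 94.1, 114.1]
orientation: [-3.113, 0.426, 0.0]
ft_force: [-1.6, 1.3, 2.5]
width: 8.6
grasp_force: 30.0
```

Call:
{"op": "jog_arm", "data": {
  "commands": [
    [-1,[0.006,0,0.01],[0,0,0]],
    [-1,[0,0,0],[0,0,0]],
    [-1,[0,0,0],[0,0,0]]
  ]
}}

```text
t: 8.8
ee_pos: [622.4, 93.9, 113.3]
orientation: [-3.112, 0.426, -0.0]
ft_force: [-2.6, 2.2, 3.0]
width: 8.7
grasp_force: 30.0
```

```bash
python3 - <<'E'
from h import *
look();look()
E
```

```text
8.8 [574.95 256.29 113.27] [-3.06  1.4   3.03] 8.7
bar front 572.1 bar top 104.2
8.85 [574.98 256.25 113.31] [-2.43  0.33  2.8 ] 8.7
bar front 572.3 bar top 104.5
```

Call:
{"op": "jog_arm", "data": {
  "commands": [
    [-1,[0.004,0,0.01],[0,0,0]],
    [-1,[0.004,0,0.01],[0,0,0]],
    [-1,[0,0,0],[0,0,0]],
    [-1,[0,0,0],[0,0,0]]
  ]
}}

```text
t: 9.3
ee_pos: [623.3, 93.6, 111.2]
orientation: [-3.113, 0.426, -0.0]
ft_force: [-1.2, 1.1, 2.3]
width: 8.6
grasp_force: 30.0
```

Call:
{"op": "jog_arm", "data": {
  "commands": [
    [-1,[0.004,0,0.01],[0,0,0]],
    [-1,[0.004,0,0.01],[0,0,0]],
    [-1,[0,0,0],[0,0,0]],
    [-1,[0,0,0],[0,0,0]]
  ]
}}

```text
t: 9.7
ee_pos: [623.9, 93.4, 109.2]
orientation: [-3.113, 0.426, -0.0]
ft_force: [-2.2, 1.9, 2.0]
width: 8.8
grasp_force: 30.0
```

```bash
python3 - <<'E'
from h import *
look();look()
E
```

```text
9.7 [576.52 256.24 109.2 ] [-2.61  1.21  2.04] 8.8
bar front 572.3 bar top 100.7
9.75 [576.55 256.25 109.26] [-2.05  1.27  3.33] 8.9
bar front 572.7 bar top 100.5
```

```bash
python3 - <<'E'
from h import *
p0=tcp(569.6,96.7)[0]
for b in[(569.4,95),(567.5,94.7),(565.5,94.7),(564,94.7)]:
    p,a,q=tcp(*b);print(b,(p-p0).round(2),round(a,2),round(q,2))
E
```

```text
(569.4, 95) [ 0.57 -1.89] 1.54 0.45
(567.5, 94.7) [-1.25 -2.21] 1.47 0.46
(565.5, 94.7) [-3.4  -2.17] 1.37 0.45
(564, 94.7) [-5.08 -2.13] 1.3 0.45
```

Call:
{"op": "jog_arm", "data": {
  "commands": [
    [-1,[0.004,0,0.01],[0,0,0]],
    [-1,[0.002,0,0.007],[0,0,0]],
    [-1,[0,0,0],[0,0,0]],
    [-1,[0,0,0],[0,0,0]]
  ]
}}

```text
t: 10.2
ee_pos: [624.5, 93.2, 107.5]
orientation: [-3.113, 0.426, -0.0]
ft_force: [-2.0, 1.7, 2.6]
width: 8.6
grasp_force: 30.0
```

Now draw back under the lips.

Call:
{"op": "jog_arm", "data": {
  "commands": [
    [-1,[-0.015,0,0.003],[0,0,0]],
    [-1,[-0.015,0,0],[0,0,0]],
    [-1,[-0.015,0,0],[0,0,0]],
    [-1,[0,0,0],[0,0,0]],
    [-1,[0,0,0],[0,0,0]]
  ]
}}

```text
t: 10.7
ee_pos: [620.2, 94.5, 107.2]
orientation: [-3.113, 0.426, -0.0]
ft_force: [1.1, -0.2, 0.0]
width: 8.8
grasp_force: 30.0
```

```bash
python3 - <<'E'
from h import *
look();look()
E
```

```text
10.7 [572.59 256.25 107.17] [1.15 0.08 0.01] 8.8
bar front 568.1 bar top 98.9
10.75 [572.59 256.24 107.17] [1.01 1.83 0.75] 9.0
bar front 568.3 bar top 98.6
```

Call:
{"op": "jog_arm", "data": {
  "commands": [
    [0,[0,0,0],[0,0,0]],
    [0,[0,0,0],[0,0,0]],
    [0,[0,0,0],[0,0,0]],
    [0,[0,0,0],[0,0,0]],
    [0,[0,0,0],[0,0,0]],
    [0,[0,0,-0.1],[0,0,0]],
    [0,[0,0,-0.3],[0,0,0]],
    [0,[0,0,-0.5],[0,0,0]],
    [0,[0,0,-0.4],[0,0,0]],
    [0,[0,0,0],[0,0,0]]
  ]
}}

```text
t: 11.8
ee_pos: [623.8, 94.9, 244.7]
orientation: [-3.109, 0.425, -0.018]
ft_force: [0.9, 0.2, 1.0]
width: 44.2
grasp_force: 0.0
```

```bash
python3 - <<'E'
from h import *
im,X,Y,Z=look();cv2.imwrite("pics/f.png",cv2.resize(im,(800,600)))
sc,P,_,_=cam("scene");cv2.imwrite("pics/g.png",cv2.resize(sc[140:260,160:280],(600,600)))
for (n,XX,YY,ZZ) in(("w",X,Y,Z),("s",P[...,:2]@ex,P[...,:2]@ey,P[...,2])):
    m=(abs(YY-256.6)<16)&(XX>400)&(XX<530)&(ZZ>112)&(ZZ<195)
    q=np.c_[XX[m],ZZ[m]]; print(n,len(q))
    for a in range(115,195,10):
        k=(q[:,1]>a)&(q[:,1]<a+10)
        if k.any():print(a,q[k].mean(0).round(1),q[k,0].min().round(1),q[k,0].max().round(1))
E
```

```text
11.8 [575.97 257.68 244.7 ] [0.82 0.4  1.02] 44.2
bar front 566.6 bar top 97.5
w 1802
115 [500.3 120.1] 498.1 502.5
125 [497.4 130.4] 491.4 499.8
135 [495.3 140.1] 493.1 497.2
145 [492.8 150.1] 490.9 495.1
155 [490.3 160. ] 488.2 492.7
165 [487.7 170. ] 485.2 489.9
175 [485.6 179.5] 483.5 487.3
s 157
115 [496.2 118.4] 489.3 500.1
125 [492.4 131.9] 487.4 496.1
135 [491.3 139.9] 486.4 495.3
145 [490.3 149.5] 487.7 492.9
155 [487.7 160. ] 485.6 489.6
165 [484.9 170. ] 482.7 487.0
175 [483.3 180.9] 478.6 490.3
185 [482.9 188.2] 480.2 486.0
```

View pics/f.png

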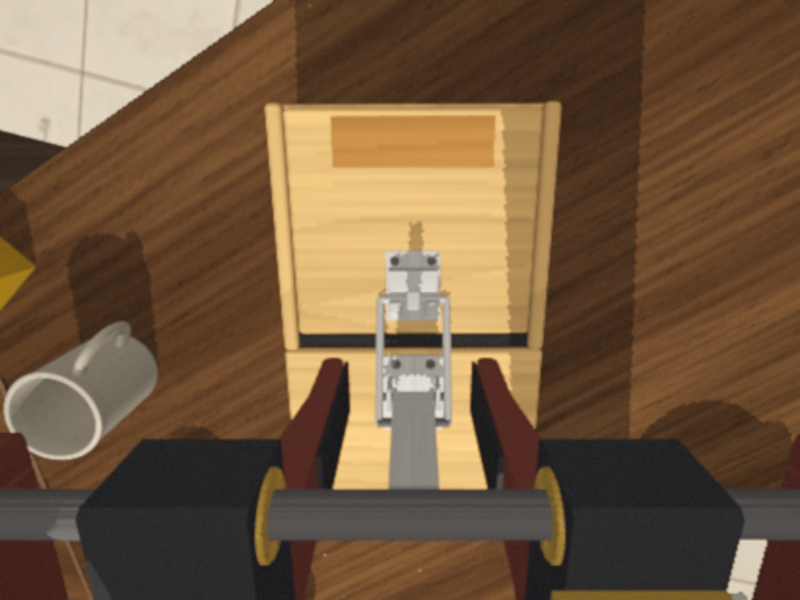

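View pics/g.png

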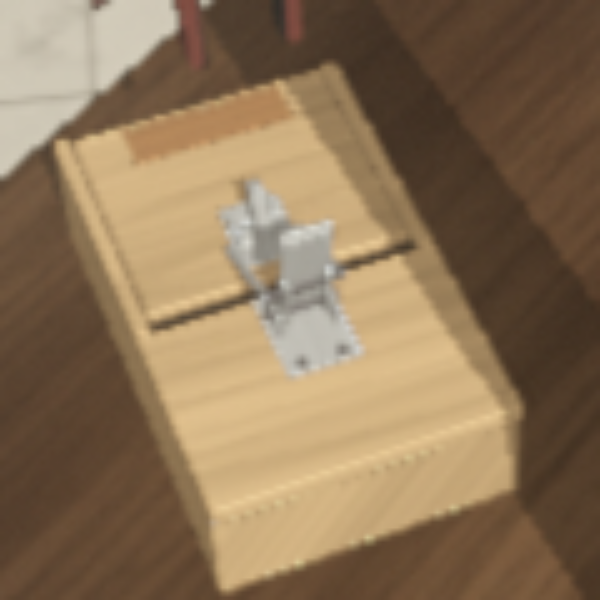

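The lever stands up at (413,440), and the bar lies in the keeper under the lips at (413,297). The scene crop agrees.

```bash
python3 - <<'E'
from h import *
rows(toW(507,256.6,240),down(YAW),-1)
print()
a=1.33-np.arange(0,1.34,.07);A=499;r=60
c=np.c_[A-r*np.cos(a)+4*np.sin(a)+10,106+r*np.sin(a)+4*np.cos(a)]
print(np.c_[a,c].round(2)[::2].tolist());d=np.diff(c,axis=0)/100
print([[round(x,3),0,round(-z,3)] for x,z in d])
E
```

```text
[-1, [-0.33, -0.0, -0.006], [-0.001, -0.002, -0.001]],
[-1, [-0.33, -0.001, -0.006], [-0.001, -0.002, -0.001]],

[[1.33, 498.58, 165.22], [1.19, 490.41, 163.19], [1.05, 482.62, 160.04], [0.91, 475.33, 155.83], [0.77, 468.71, 150.64], [0.63, 462.87, 144.58], [0.49, 457.94, 137.77], [0.35, 454.01, 130.33], [0.21, 451.15, 122.42], [0.07, 449.43, 114.19]]
[[np.float64(-0.041), 0, np.float64(0.009)], [np.float64(-0.04), 0, np.float64(0.012)], [np.float64(-0.04), 0, np.float64(0.014)], [np.float64(-0.038), 0, np.float64(0.017)], [np.float64(-0.037), 0, np.float64(0.02)], [np.float64(-0.036), 0, np.float64(0.022)], [np.float64(-0.034), 0, np.float64(0.025)], [np.float64(-0.032), 0, np.float64(0.027)], [np.float64(-0.03), 0, np.float64(0.029)], [np.float64(-0.028), 0, np.float64(0.031)], [np.float64(-0.026), 0, np.float64(0.033)], [np.float64(-0.023), 0, np.float64(0.035)], [np.float64(-0.021), 0, np.float64(0.036)], [np.float64(-0.018), 0, np.float64(0.038)], [np.float64(-0.016), 0, np.float64(0.039)], [np.float64(-0.013), 0, np.float64(0.04)], [np.float64(-0.01), 0, np.float64(0.041)], [np.float64(-0.007), 0, np.float64(0.041)], [np.float64(-0.004), 0, np.float64(0.042)]]
```

Call:
{"op": "jog_arm", "data": {
  "commands": [
    [-1,[-0.33,0,0],[0,0,0]],
    [-1,[-0.33,0.01,0],[0,0,0]],
    [-1,[0,0,0.2],[0,0,0]],
    [-1,[0,0,0.2],[0,0,0]],
    [-1,[0,0,0.2],[0,0,0]],
    [-1,[0,0,0.19],[0,0,0]],
    [-1,[0,0,0],[0,0,0]],
    [-1,[0,0,0],[0,0,0]]
  ]
}}

```text
t: 12.7
ee_pos: [555.4, 111.0, 157.3]
orientation: [3.112, -0.426, -0.004]
ft_force: [0.0, -0.4, 0.3]
width: 0.3
grasp_force: 0.0
```

```bash
python3 - <<'E'
from h import *
o=get_obs();print(toC(o["ee_pos"]),o["ft_force"],o["orientation"],o["width"])
E
```

```text
[505.7802415  254.98050681 157.30523407] [ 0.0291982  -0.37684358  0.34033076] [ 3.11176032 -0.42575265 -0.00417715] 0.3202900161920692
```

Call:
{"op": "jog_arm", "data": {
  "commands": [
    [-1,[-0.03,-0.015,-0.07],[0,0,0]],
    [-1,[-0.035,0,0],[0,0,0]],
    [-1,[-0.04,0,0.01],[0,0,0]],
    [-1,[-0.04,0,0.012],[0,0,0]],
    [-1,[-0.04,0,0.014],[0,0,0]],
    [-1,[-0.038,0,0.017],[0,0,0]],
    [-1,[0,0,0],[0,0,0]]
  ]
}}

```text
t: 13.4
ee_pos: [534.9, 118.8, 160.0]
orientation: [-3.112, 0.425, -0.0]
ft_force: [1.5, 0.9, 1.8]
width: 0.4
grasp_force: 1.0
```

```bash
cat >> h.py <<'E'
def lev():
    o=get_obs();p=toC(o["ee_pos"]);x=p[0]-10-499;z=p[2]-106
    rho=np.hypot(x,z);print(o["t"],p.round(1),R.from_euler('z',-YAW).apply(o["ft_force"]).round(2),"a~",round(np.arctan2(z,-x)-np.arcsin(4/rho),2),"r",rho.round(1))
E
python3 -c "
from h import *
lev()"
```

```text
13.4 [483.9 257.  160. ] [1.18 1.22 1.85] a~ 1.07 r 59.5
```

Contact is made with light force, so I'll continue along the arc.

Call:
{"op": "jog_arm", "data": {
  "commands": [
    [-1,[-0.037,0,0.02],[0,0,0]],
    [-1,[-0.036,0,0.022],[0,0,0]],
    [-1,[-0.034,0,0.025],[0,0,0]],
    [-1,[0,0,0],[0,0,0]]
  ]
}}

```text
t: 13.8
ee_pos: [524.2, 121.7, 152.9]
orientation: [-3.113, 0.426, 0.001]
ft_force: [1.0, 1.2, 3.1]
width: 0.8
grasp_force: 1.4
```

Call:
{"op": "jog_arm", "data": {
  "commands": [
    [-1,[-0.032,0,0.027],[0,0,0]],
    [-1,[-0.03,0,0.029],[0,0,0]],
    [-1,[-0.028,0,0.031],[0,0,0]],
    [-1,[0,0,0],[0,0,0]]
  ]
}}

```text
t: 14.2
ee_pos: [515.5, 124.0, 144.0]
orientation: [3.112, -0.426, -0.002]
ft_force: [0.6, 1.2, 2.8]
width: 0.6
grasp_force: 1.0
```

```bash
python3 -c "
from h import *
lev()"
```

```text
14.2 [463.9 256.9 144. ] [0.27 1.34 2.83] a~ 0.63 r 59.0
```

Call:
{"op": "jog_arm", "data": {
  "commands": [
    [-1,[-0.026,0,0.033],[0,0,0]],
    [-1,[-0.023,0,0.035],[0,0,0]],
    [-1,[0,0,0],[0,0,0]]
  ]
}}

```text
t: 14.5
ee_pos: [510.8, 125.2, 137.0]
orientation: [3.112, -0.426, -0.002]
ft_force: [1.4, 1.1, 1.6]
width: 0.2
grasp_force: 0.5
```

```bash
python3 -c "
from h import *
lev();look()"
```

```text
14.5 [458.9 256.8 137. ] [1.05 1.42 1.55] a~ 0.49 r 58.9
14.5 [458.94 256.76 137.03] [1.05 1.42 1.55] 0.2
bar front 556.5 bar top 98.0
```

```bash
python3 -c "
from h import *
im,X,Y,Z=look()
m=(abs(abs(Y-256.6)-12)<5)&(X>552)&(X<592)&(Z>99.5)&(Z<105)
print(np.percentile(X[m],[0,2,98,100]))"
```

```text
14.55 [459.06 256.77 137.22] [0.99 1.01 1.09] 0.4
bar front 556.6 bar top 98.1
[552.11568739 552.75339936 577.21712373 577.55641614]
```

Call:
{"op": "jog_arm", "data": {
  "commands": [
    [-1,[-0.021,0,0.036],[0,0,0]],
    [-1,[-0.018,0,0.038],[0,0,0]],
    [-1,[0,0,0],[0,0,0]]
  ]
}}

```text
t: 14.9
ee_pos: [507.0, 126.2, 129.7]
orientation: [3.112, -0.426, -0.002]
ft_force: [0.6, 0.8, -0.5]
width: 0.4
grasp_force: 0.1
```

Call:
{"op": "jog_arm", "data": {
  "commands": [
    [-1,[-0.016,0,0.039],[0,0,0]],
    [-1,[-0.013,0,0.04],[0,0,0]],
    [-1,[0,0,0],[0,0,0]]
  ]
}}

```text
t: 15.2
ee_pos: [504.1, 126.9, 121.7]
orientation: [3.112, -0.426, -0.002]
ft_force: [-0.1, -0.7, -0.7]
width: 0.3
grasp_force: 0.0
```

Call:
{"op": "jog_arm", "data": {
  "commands": [
    [-1,[-0.008,0,0.03],[0,0,0]],
    [-1,[-0.004,0,0.03],[0,0,0]],
    [-1,[0,0,0],[0,0,0]],
    [-1,[0,0,0],[0,0,0]]
  ]
}}

```text
t: 15.6
ee_pos: [503.8, 127.4, 116.4]
orientation: [3.113, -0.426, -0.0]
ft_force: [0.3, -0.7, -0.3]
width: 0.5
grasp_force: 0.0
```

```bash
python3 -c "
from h import *
lev()"
```

```text
15.6 [451.6 257.  116.4] [ 0.45 -0.6  -0.25] a~ 0.11 r 58.3
```

Call:
{"op": "jog_arm", "data": {
  "commands": [
    [-1,[0,0,0.03],[0,0,0]],
    [-1,[0,0,0.02],[0,0,0]],
    [-1,[0,0,0.01],[0,0,0]],
    [-1,[0,0,0],[0,0,0]]
  ]
}}

```text
t: 16.0
ee_pos: [503.8, 127.4, 110.4]
orientation: [3.113, -0.426, -0.0]
ft_force: [-0.2, 0.8, -0.1]
width: 0.4
grasp_force: 0.0
```

Call:
{"op": "jog_arm", "data": {
  "commands": [
    [-1,[0,0,0.01],[0,0,0]],
    [-1,[0,0,0],[0,0,0]],
    [-1,[0,0,0],[0,0,0]]
  ]
}}

```text
t: 16.3
ee_pos: [503.9, 127.4, 110.1]
orientation: [-3.113, 0.426, -0.0]
ft_force: [-3.2, -1.0, 9.2]
width: 0.6
grasp_force: 3.9
```

Flat at 110 mm with firm contact. I'll retreat and check.

Call:
{"op": "jog_arm", "data": {
  "commands": [
    [-1,[0,0,-0.1],[0,0,0]],
    [-1,[0,0,-0.4],[0,0,0]],
    [-1,[0,0,-0.45],[0,0,0]],
    [-1,[0,0,-0.45],[0,0,0]],
    [-1,[0,0,-0.3],[0,0,0]],
    [-1,[0,0,0],[0,0,0]],
    [-1,[0,0,0],[0,0,0]]
  ]
}}

```text
t: 17.0
ee_pos: [503.9, 127.4, 280.1]
orientation: [-3.112, 0.426, -0.002]
ft_force: [0.3, -0.3, -1.1]
width: 0.6
grasp_force: 0.0
```

```bash
python3 - <<'E'
from h import *
im,X,Y,Z=look();cv2.imwrite("pics/i.png",cv2.resize(im,(800,600)))
m=(abs(Y-256.6)<10)&(X>420)&(X<470)&(Z>95)&(Z<180)
print("lever",m.sum(),np.polyfit(X[m],Z[m],1) if m.sum()>9 else "",np.median(Z[m]))
sc,P,_,_=cam("scene");x=P[...,:2]@ex;y=P[...,:2]@ey;z=P[...,2]
m=(abs(y-256.6)<10)&(x>422)&(x<465)&(z>98)&(z<180);print(m.sum(),np.polyfit(x[m],z[m],1))
m=(abs(abs(Y-256.6)-12)<5)&(X>562)&(X<592)&(Z>99.5)&(Z<105);print("block",X[m].min(),X[m].max())
E
```

```text
17.0 [451.73 257.02 280.14] [ 0.35 -0.21 -1.08] 0.6
bar front 556.3 bar top 98.1
lever 803 [-6.51469442e-03  1.14323040e+02] 111.4293926603911
91 [1.16315242e-02 1.05942718e+02]
block 563.5828605288672 577.4652905603117
```

View pics/i.png

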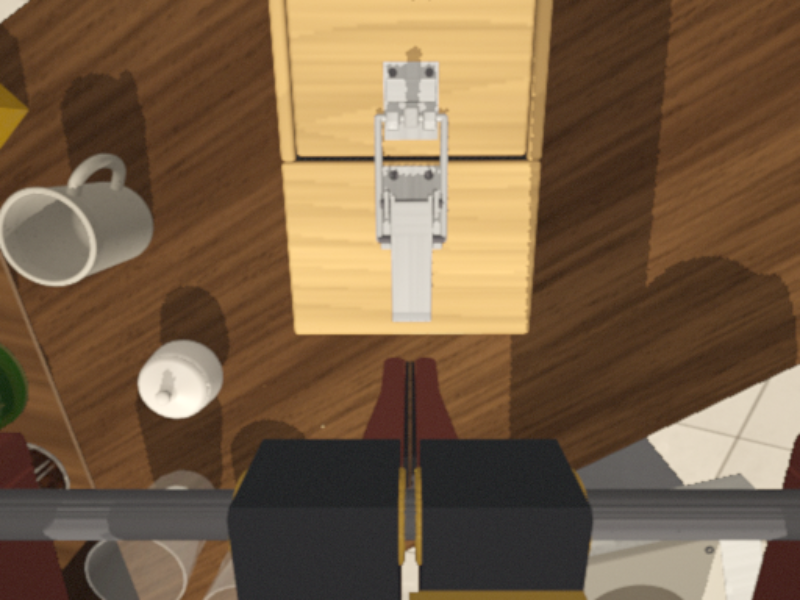

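The lever lies flat at (411,260), the bar is hooked at (411,117), and the lid gap at y≈157 has nearly closed, with the lid drawn in about 9 mm. I'm handing it in.

```bash
python3 -c "
from h import *
print(close_job())"
```

```text
the job is handed in; nothing more can be done
None
```

The chest is latched and handed in at about 17 s: in the last camera check the lever lies flat, the loop's bar is behind the hooks, the lid is drawn in about 9 mm, and the robot is clear; the hand-in returned no verdict.

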